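# Shut the coin vault, work the key in and hold the lock turned

### The job

The coin vault on the laundry counter is loaded: first swing its blue lid fully shut. Then take the red-headed key from the key stand, push it into the vault's lock past the two sticky pins (wiggle it a little if it binds) until its shoulder sits on the lock face, turn it clockwise (seen from above) a full quarter turn to the stop, and finish there: still gripping the key and holding it turned against the lock's return spring, with the key fully home. Leave the other keys and everything else on the counter where they are.

Things in the scene. Friction and masses are not known exactly. Their poses are not given: they have to be found in the camera images.
- vault: Coin vault: dark steel box bolted to the counter, 170 mm along x, 200 along y, 90 high; origin at the centre of its underside, x level from the front (lock) to the lid's hinge. On its front (-x) side stands the steel lock housing, 64 x 64 mm, 106 high, with the upright lock axis 117 mm in front of the box's centre. The box holds coin rolls, below its rim.
- lock_face (a point): Centre of the keyhole mouth on top of the brass lock plug, 108 mm above the counter; x and z axes as the vault's; does not turn with the plug. The keyhole is a slot 18 x 7 mm, 40 mm deep, straight down, its mouth chamfered 2 mm. With joint lock at 0 the slot's long side lies along this x (white marks on the housing); red marks: where it points after the quarter turn.
- pin0: First sticky pin, a 6 mm ball that stands about 2 mm into the keyhole slot from one long side, 13 mm below the lock face and 6 mm to one side of the slot's middle. It sticks by dry friction: the key's wedge tip pushes it aside with roughly 8 to 16 N downward, less if the key is rocked a few degrees either way about the vertical.
- pin1: Second sticky pin, like the first, from the other long side, 23 mm below the lock face and 6 mm the other way from the slot's middle.
- key_red_bow (a point): Centre of the red plastic head of the key to use: head 34 mm along x, 10 thick along y, 30 high, z up the key. Under it a neck 14 x 8 mm, then a shoulder plate 24 x 14 x 6 mm with its underside 32 mm below this point, then the flat blade, 16 mm along x, 5 along y, 34 long, wedge-tipped. Fits the lock either way round. It starts upright, shoulder on the stand's top. About 50 g.
- lock (a joint): Turn of the lock plug, rad: 0 at rest, grows clockwise seen from above, stop at 1.571 (quarter turn). A return spring pulls it back to 0 (about 0.03 N m at 0, 0.14 N m at the stop).
- lid (a joint): Opening angle of the blue lid, rad: 0 shut, 1.5 wide open (nearly upright). A stiff hinge: the lid stays where it is left, and shuts with about 3 to 5 N at its front part.
- lid_hinge (a point): On the lid's hinge line, mid-length, at the vault's far (+x) top edge, 90 mm above the counter. Axes turn with the lid: y along the hinge; -x runs along the lid's underside to its free front edge, 170 mm away; z is normal to the lid, to its outer side. The lid is a blue plate 170 x 200 x 6 mm; a black knob stands on its outer side, mid-width, 140 mm from the hinge.
- lid_handle (a point): Middle of the head of the lid's black knob (head 28 mm wide, 16 mm thick; knob 43 mm tall in all), 35 mm out from the lid's outer face. Same axes as lid_hinge.
- key_shoulder (a point): On the red key's axis, at the underside of its shoulder plate (32 mm below the head's centre); it lies at the lock face when the key is fully home.
- stand: Wooden key stand fixed to the counter, 200 mm along its x, 56 mm along y, 50 mm high; origin at the centre of its underside. Three slots 19 x 8 mm in a row along x at -60, 0 and +60 mm, one key in each, all heads in line with the row. Which key stands where varies.
- key_green_bow (a point): Centre of the head of the green key, same shape as the red one: leave it.
- key_yellow_bow (a point): Centre of the head of the yellow key, same shape as the red one: leave it.
- mug_mid (a point): Blue mug, 80 mm wide, 92 mm high; half-way up its axis. Leave it.
- detergent_mid (a point): Orange detergent bottle, 80 mm wide, 200 mm high; half-way up. Leave it.
- spray_can_mid (a point): White can, 56 mm wide, 170 mm high; half-way up. Leave it.
- carton_mid (a point): Cardboard carton, 70 x 110 x 60 mm; its centre. Leave it.
- coin_tube_mid (a point): Clear coin tube with red ends standing upright, 34 mm wide, 75 mm high; half-way up. Leave it.

How it is judged:
By the outcome, as a careful person would: the job done as asked, in the order asked, and still so for the second after the job is handed in, while the arm keeps its last pose, push and grip.
It also fails if it takes over 59 s, if anything falls off the work surface, if the arm or the gripper's body presses on something with over 40 N, if the wrist force passes 120 N, or if a joint passes its speed limit or range.

### The arm

A 6-joint arm with a two-finger parallel gripper is mounted at the origin on the work surface. World frame = base frame: x ahead of the robot, y to its left, z up, the work surface at z = 0. Lengths are in m, angles in rad, forces in N, time in s.
With the tool pointing down it reaches from about 0.275 to 0.825 m from the base axis. Payload 4.9 kg.
Tool frame: the origin (TCP) lies midway between the tips of the shut fingers; the grasp point (between the pads) lies 19 mm behind it (grip_point_offset is the distance from the TCP to the grasp point, in m); z points along the fingers, x is the direction in which the jaws open and shut, and the axes are right-handed (so a half turn about z gives the same grasp; the last joint's range is limited). The gripper opens to 85 mm and grips with 20 to 120 N. Pads are 22 mm wide; open, the fingers measure 114 mm over their backs; the gripper's body (76 mm by 85 mm) begins 54 mm behind the grasp point. The pads swing forward as they close: fully open they stand 13 mm farther back than shut.
Start: joints at [1.203, 0.326, -0.193, 1.052, 0, 1.437], TCP at [0.127, 0.535, 0.231] pointing down, gripper open.
Joint ranges: [-2.65, 2.65], [-0.97, 1.79], [-1.3, 1.35], [-1.93, 2.1], [-1.47, 1.37], [-3.14, 3.14]. Speed limits (rad/s): [2.57, 2.57, 3.14, 3.14, 3.14, 3.14].

### API

Orientations are given as a rotation vector (axis times angle).
In Python, from cell import * gives the robot as it stands. Calls block until the motion is done:
- movep(position, orientation): joint-space move of the TCP to a pose.
- move_l(position, velocity=0.15, rot=None, until_force=None): straight line of the TCP; rot=None keeps the orientation; velocity is the mean speed in m/s. With until_force (N) it stops when the force on the tool has changed by that much, and returns True; else False.
- set_joints(angles): joint-space move.
- let_go() and grab(newtons=None): open the fingers fully, or close them until they stop; newtons is the grip in N (None keeps the last).
- sleep(seconds).
- ik(position, orientation): joint angles nearest the present ones, or None.
- get_state(): the state.
- grab_frame(name): name is "scene" or "top"; returns a dict with "img" (400x640x3 uint8, red, green, blue), "fx", "fy", "cx", "cy" (pixels), "k1" (the pictures are not rectified: a ray, as slopes to the right and down, at radius r is drawn at 1 + k1 r^2 times it, then the intrinsics apply), "cam_to_world" (4x4, takes a point from camera to world coordinates). Camera axes: x right, y down, z forward; pixel columns grow to the right and rows downward; lengths in m; the calibration is good to about 2 mm. A picture is of the moment at which its call begins. There is no depth.
A pose or a line that the arm cannot do raises MotionError and nothing moves.
- sign_off(): hands the job in, once; it reports no verdict.
Trained networks look in the newest picture that a camera, given by its name, has taken for a name from the list of things; names that differ only in an ending like _2 or _b are one class to them, and where a whole thing is asked for, a point or a joint stands for the part that bears it (a point fixed in the world has none). Each returns a list of dicts, best first, with "score" (0 to 1); they miss things now and then, are a little off and sometimes report something else, mostly with a low value. They report only what shows in the picture. A call takes as long as a camera call.
- spot_in(camera, name): "centre" ([column, row] in pixels, amid what is visible of it).
- silhouettes(camera, name): "mask" (400x640 bool, what is visible of it) and "centre" ([column, row] in pixels, amid what is visible of it).
- tip_of(camera, name): "centre" ([column, row] in pixels: a listed point, or the origin of a listed thing).
The state is a dict: "clock": time; "q": joint angles; "joint_velocities": joint speeds; "tau": joint torques, N m; "position": TCP position; "eef_rot": TCP orientation; "contact_force": force on the tool from outside, world axes, zero at the start; "wrist_torque": the same for the moment, N m; "finger_gap": opening from 0.0 (shut) to 1.0 (fully open).
Only numpy, scipy, OpenCV 4.12 (cv2) and the standard library are available. Lean on these libraries where they do the work, as an engineer would, in place of code of your own. Each camera call takes 0.05 s, during which the arm holds its last target.

## Working session

There is one attempt and no reset: what is moved stays moved. The work goes in short steps, each a Python script; the robot and the scene stay as the last script left them, time stands still between calls to the robot, and variables do not carry over. Pictures are saved under pics/ and viewed, and the job is handed in when it is done.

```bash
ls; mkdir -p pics
cat > h.py <<'E'
from cell import *
import numpy as np, cv2
def K(f): return np.array([[f["fx"],0,f["cx"]],[0,f["fy"],f["cy"]],[0,0,1.]]), np.array([f["k1"],0,0,0,0.])
def ray(f,px):
    k,d=K(f); p=cv2.undistortPoints(np.array([[px]],float),k,d)[0,0]
    T=np.array(f["cam_to_world"]); v=T[:3,:3]@np.array([p[0],p[1],1]); return T[:3,3],v/np.linalg.norm(v)
def atz(f,px,z):
    o,v=ray(f,px); return o+v*(z-o[2])/v[2]
def proj(f,P):
    k,d=K(f); T=np.linalg.inv(np.array(f["cam_to_world"]))
    p=np.atleast_2d(P)@T[:3,:3].T+T[:3,3]
    return cv2.projectPoints(p,np.zeros(3),np.zeros(3),k,d)[0][:,0]
def tri(rays):
    A=sum(np.eye(3)-np.outer(v,v) for o,v in rays); b=sum((np.eye(3)-np.outer(v,v))@o for o,v in rays)
    X=np.linalg.solve(A,b); return X,[np.linalg.norm(np.cross(X-o,v)) for o,v in rays]
def save(f,n): cv2.imwrite("pics/"+n,cv2.cvtColor(f["img"],cv2.COLOR_RGB2BGR))
E
python3 - <<'E'
from h import *
np.set_printoptions(precision=4,suppress=True)
s=get_state(); print(s)
F={}
for c in("scene","top"):
    f=grab_frame(c);F[c]=f;save(f,c+"0.png");print(c,f["fx"],f["fy"],f["cx"],f["cy"],f["k1"]);print(np.array(f["cam_to_world"]))
names="vault lock_face lid_hinge lid_handle key_red_bow key_green_bow key_yellow_bow key_shoulder stand mug_mid detergent_mid spray_can_mid carton_mid coin_tube_mid".split()
for n in names:
    r=[]
    for c in F:
        t=tip_of(c,n)
        if t: print(n,c,np.round(t[0]["centre"],1),round(t[0]["score"],2)); r.append(ray(F[c],t[0]["centre"]))
    if len(r)==2: print("   ",*tri(r))
print(get_state()["clock"])
E
```

```text
pics
{'clock': 0.0, 'q': array([ 1.2028,  0.327 , -0.1936,  1.052 ,  0.    ,  1.4366]), 'joint_velocities': array([ 0.0002, -0.0008,  0.0006, -0.0001,  0.0007,  0.0002]), 'tau': array([ -0.    , -44.3396,  26.2443,   0.0154,  -0.0002,  -0.    ]), 'position': array([0.1272, 0.5345, 0.2305]), 'eef_rot': array([ 2.4647,  1.9466, -0.0024]), 'contact_force': array([-1.0655,  0.6241, -0.8572]), 'wrist_torque': array([ 0.0042,  0.049 , -0.0319]), 'finger_gap': 0.9997787580923607}
scene 476.3199046985595 476.3199046985595 326.4892698153014 203.50742112778818 -0.0031814923114840696
[[ 0.2045  0.5966 -0.776   1.3639]
 [ 0.9789 -0.1197  0.1659 -0.1567]
 [ 0.006  -0.7935 -0.6085  0.7449]
 [ 0.      0.      0.      1.    ]]
top 381.3293382454144 381.3293382454144 317.9819926798146 204.32168344882146 -0.07414246487947238
[[ 0.0081 -0.9975  0.0705  0.4764]
 [-1.     -0.0083 -0.0013  0.0344]
 [ 0.0019 -0.0705 -0.9975  1.1317]
 [ 0.      0.      0.      1.    ]]
vault scene [383.6 256.9] 0.97
vault top [280. 184.] 0.84
    [ 0.6169  0.1433 -0.0159] [np.float64(0.005332272087152317), np.float64(0.0053
[... 1262 characters left out ...]
4 200.1] 0.61
mug_mid top [206. 219.] 0.86
    [0.5093 0.3583 0.035 ] [np.float64(0.0018356316315062797), np.float64(0.0018356316315062782)]
detergent_mid scene [501.9 216.8] 0.92
spray_can_mid scene [182.8 283.4] 0.95
spray_can_mid top [435.8 151.5] 0.72
    [ 0.7029 -0.2941  0.08  ] [np.float64(0.0035591212788475784), np.float64(0.003559121278847507)]
carton_mid scene [439.7 171. ] 0.6
carton_mid top [196.9 268.7] 0.95
    [0.3632 0.3781 0.0249] [np.float64(0.00463787330289557), np.float64(0.004637873302895554)]
coin_tube_mid scene [240.1 308.4] 0.78
coin_tube_mid top [393.2 142. ] 0.55
    [ 0.7407 -0.1897  0.0272] [np.float64(0.0019323747153157495), np.float64(0.0019323747153156769)]
1.5
```

View pics/scene0.png

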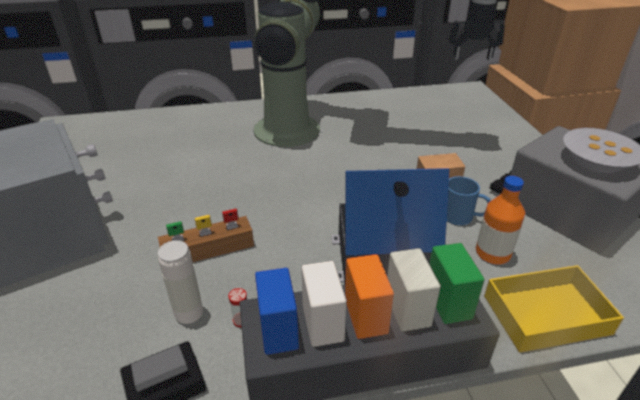

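View pics/top0.png

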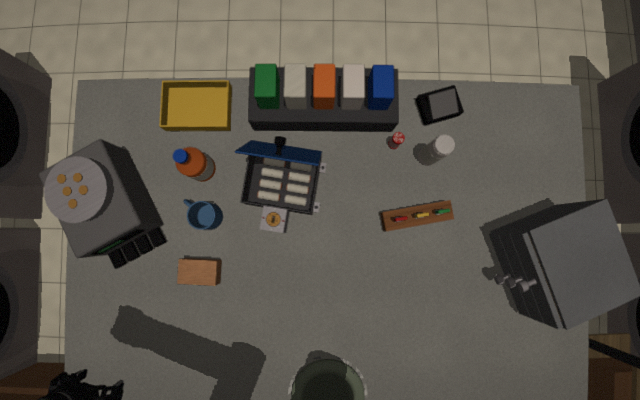

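Run:
```python
import cv2
t=cv2.imread("pics/top0.png")
a=cv2.resize(t[125:245,220:340],(600,600),interpolation=cv2.INTER_CUBIC);cv2.imwrite("pics/ta.png",a)
b=cv2.resize(t[185:245,370:470],(800,480),interpolation=cv2.INTER_CUBIC);cv2.imwrite("pics/tb.png",b)
s=cv2.imread("pics/scene0.png")
b=cv2.resize(s[195:275,145:265],(800,533),interpolation=cv2.INTER_CUBIC);cv2.imwrite("pics/sb.png",b)
```

```text
(no output)
```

View pics/ta.png

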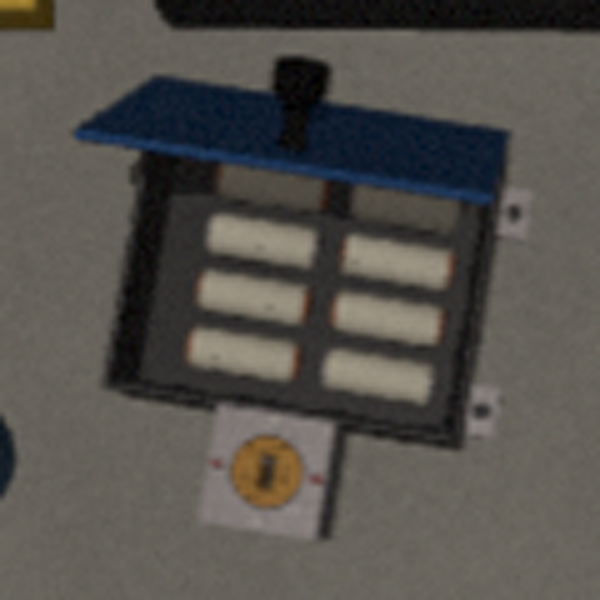

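View pics/tb.png

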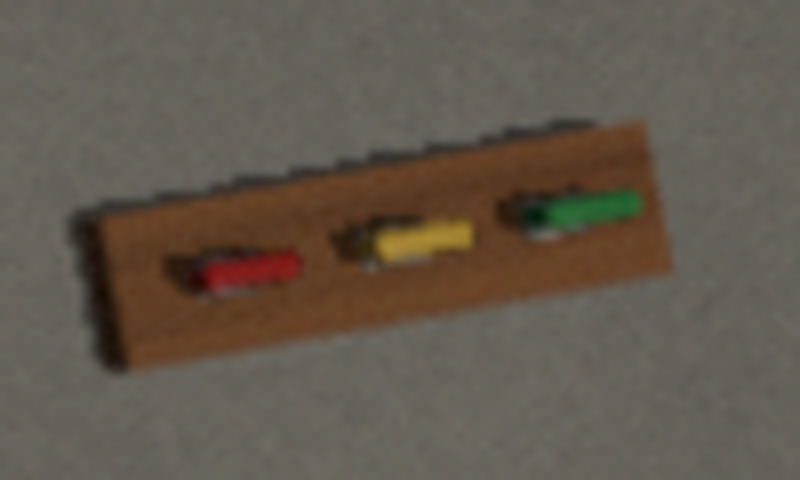

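View pics/sb.png

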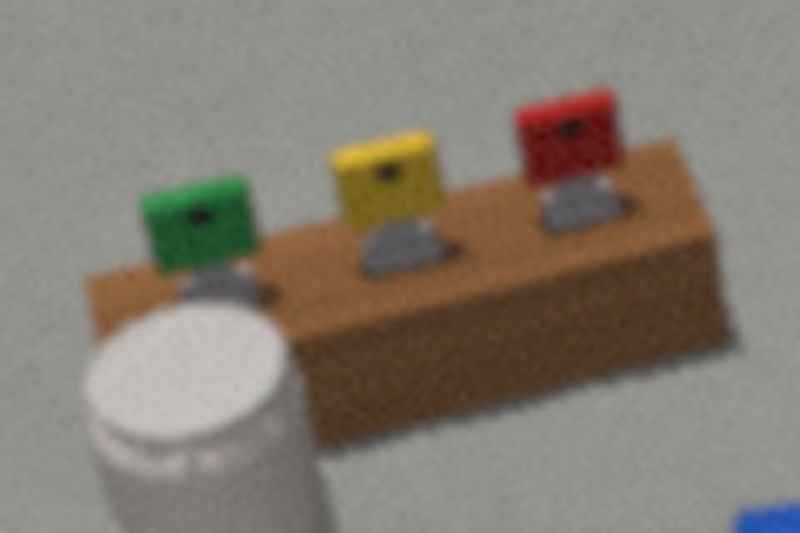

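```bash
cat >> h.py <<'E'
from scipy.spatial.transform import Rotation as Rn
def down(psi):
    x=np.array([np.cos(psi),np.sin(psi),0]); z=np.array([0,0,-1.]); y=np.cross(z,x)
    return Rn.from_matrix(np.column_stack([x,y,z])).as_rotvec()
E
python3 - <<'E'
from h import *
np.set_printoptions(precision=4,suppress=True)
f=grab_frame("top"); 
lf=atz(f,(273.2,219),.108); print("lock",lf)
hinge=np.array([.7097,.1276,.09])
d=hinge-lf; print("yaw hinge",np.degrees(np.arctan2(d[1],d[0])),np.linalg.norm(d[:2]))
yaw=np.radians(-9.6); ux=np.array([np.cos(yaw),np.sin(yaw),0]); uy=np.array([-ux[1],ux[0],0]);uz=np.array([0,0,1.])
H=lf+ux*.202; H[2]=.09; print("H from lock",H)
th=1.12
for th in(1.0,1.12,1.25):
  P=lambda a,b,c,th=th:H+(-ux*np.cos(th)+uz*np.sin(th))*a+uy*b+(ux*np.sin(th)+uz*np.cos(th))*c
  pts=[P(.17,-.1,0),P(.17,.1,0),P(.14,0,.041),P(0,-.1,.006),P(0,.1,.006)]
  print(th,proj(f,pts).round(1).tolist())
q=get_state()
for psi in (yaw,yaw+np.pi/2,yaw-np.pi/2):
  for p in ([.75,.06,.36],[.75,.06,.22],[.56,.09,.096]): print(psi,p,ik(p,down(psi)))
E
```

```text
lock [0.5083 0.153  0.108 ]
yaw hinge -7.194220898498211 0.20302050472596114
H from lock [0.7074 0.1193 0.09  ]
1.0 [[317.0, 179.0], [234.6, 164.6], [279.7, 151.3], [323.2, 151.7], [252.2, 139.3]]
1.12 [[318.3, 171.0], [235.1, 156.5], [280.8, 144.1], [323.2, 151.6], [252.2, 139.3]]
1.25 [[319.9, 161.9], [236.1, 147.4], [282.2, 136.3], [323.2, 151.5], [252.3, 139.2]]
-0.16755160819145562 [0.75, 0.06, 0.36] [-0.0181  0.7771  0.8852  1.6789 -0.      1.7202]
-0.16755160819145562 [0.75, 0.06, 0.22] [-0.0181  0.7401  0.4655  1.2963 -0.      1.7202]
-0.16755160819145562 [0.56, 0.09, 0.096] [ 0.0292  0.481  -0.3309  0.7589 -0.      1.7676]
1.403244718603441 [0.75, 0.06, 0.36] [-0.0181  0.7771  0.8852  1.6789  0.      0.1494]
1.403244718603441 [0.75, 0.06, 0.22] [-0.0181  0.7401  0.4655  1.2963  0.      0.1494]
1.403244718603441 [0.56, 0.09, 0.096] [ 0.0292  0.481  -0.3309  0.7589  0.      0.1968]
-1.7383479349863522 [0.75, 0.06, 0.36] [-0.0181  0.7771  0.8852  1.6789 -0.     -2.9922]
-1.7383479349863522 [0.75, 0.06, 0.22] [-0.0181  0.7401  0.4655  1.2963 -0.     -2.9922]
-1.7383479349863522 [0.56, 0.09, 0.096] [ 0.0292  0.481  -0.3309  0.7589 -0.     -2.9448]
```

```bash
cat > lid.py <<'E'
from h import *
np.set_printoptions(precision=4,suppress=True)
yaw=np.radians(-9); ux=np.array([np.cos(yaw),np.sin(yaw),0]); uy=np.array([-ux[1],ux[0],0]);uz=np.array([0,0,1.])
H=np.array([.708,.122,.09])
def P(th,a,b,c): return H+(-ux*np.cos(th)+uz*np.sin(th))*a+uy*b+(ux*np.sin(th)+uz*np.cos(th))*c
r=down(yaw+np.pi/2)
grab(20)
p=get_state()["position"]
move_l([p[0]+.05,p[1]-.05,.34],.3)
s=P(1.2,.145,-.05,.055)
movep([s[0],s[1],.34],r)
print(get_state()["clock"])
move_l(s,.15,until_force=15)
for th in np.linspace(1.1,.0,7):
    t=P(th,.145,-.05,.006)+ux*.011*np.sin(th)
    h=move_l(t,.12,until_force=30); st=get_state()
    print(round(th,2),h,st["position"],st["contact_force"],st["clock"])
    if h: break
f=grab_frame("scene");save(f,"s1.png");f=grab_frame("top");save(f,"t1.png")
E
python3 lid.py
```

```text
5.2667
1.1 False [0.651  0.0806 0.2232] [ 0.0386 -0.4925 -0.51  ] 6.65
0.92 False [0.627  0.0843 0.2091] [ 0.8982  0.1135 -0.6412] 7.0333
0.73 False [0.6055 0.0876 0.1918] [0.1724 0.1524 0.7844] 7.4167
0.55 False [0.5874 0.0905 0.1713] [ 0.5995 -0.8835 -0.4772] 7.8
0.37 False [0.5729 0.0928 0.148 ] [0.2847 0.4325 0.4862] 8.175
0.18 False [0.5626 0.0944 0.1226] [0.3829 0.3096 0.4387] 8.55
0.0 False [0.5578 0.0953 0.0967] [0.0604 0.6133 0.5757] 8.925
```

View pics/s1.png

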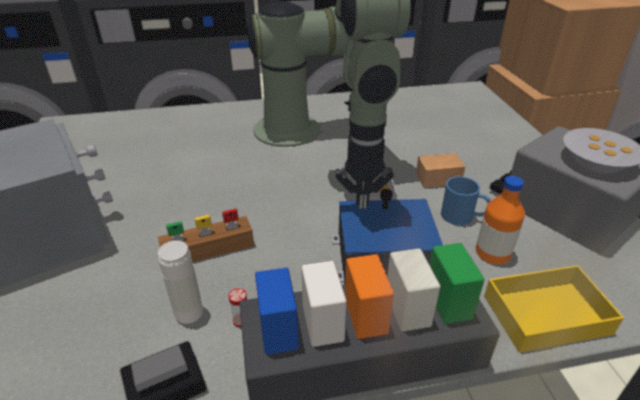

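View pics/t1.png

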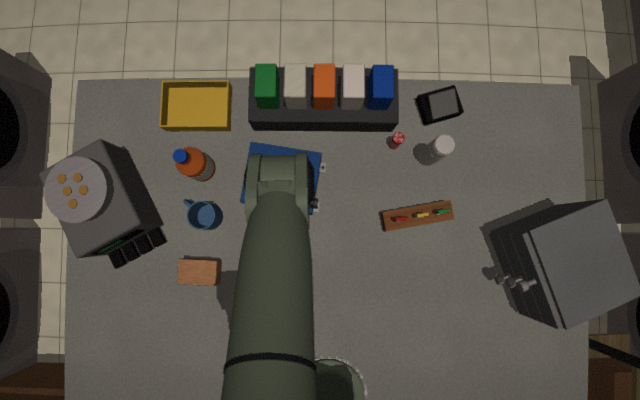

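Run:
```python
from h import *
np.set_printoptions(precision=4,suppress=True)
p=get_state()["position"]
h=move_l([p[0],p[1],.082],.03,until_force=14); s=get_state(); print(h,s["position"],s["contact_force"],s["clock"])
move_l([s["position"][0],s["position"][1],.20],.25)
movep([.50,-.03,.30],down(1.4))
s=grab_frame("scene");save(s,"s2.png");t=grab_frame("top");save(t,"t2.png")
for c,f in(("scene",s),("top",t)):
  for n in("lock_face","lid_handle","lid_hinge","vault"):
    r=tip_of(c,n); 
    if r: print(n,c,np.round(r[0]["centre"],1),r[0]["score"])
cv2.imwrite("pics/s2z.png",cv2.resize(cv2.imread("pics/s2.png")[150:270,300:460],(800,600),interpolation=cv2.INTER_CUBIC))
cv2.imwrite("pics/t2z.png",cv2.resize(cv2.imread("pics/t2.png")[130:240,220:340],(654,600),interpolation=cv2.INTER_CUBIC))
print(get_state()["clock"])
```

```text
True [0.5576 0.0953 0.0965] [-0.2992 -0.3387  6.2226] 9.2333
lock_face scene [382.4 186.9] 0.96
lid_handle scene [388.7 193.9] 0.95
lid_hinge scene [395.1 254.8] 0.72
vault scene [385.7 256.8] 0.81
lock_face top [434.1 150.1] 0.68
lid_handle top [274.4 195.6] 0.76
lid_hinge top [285.6 148.5] 0.93
vault top [283.8 180.4] 0.57
11.0167
```

View pics/s2z.png

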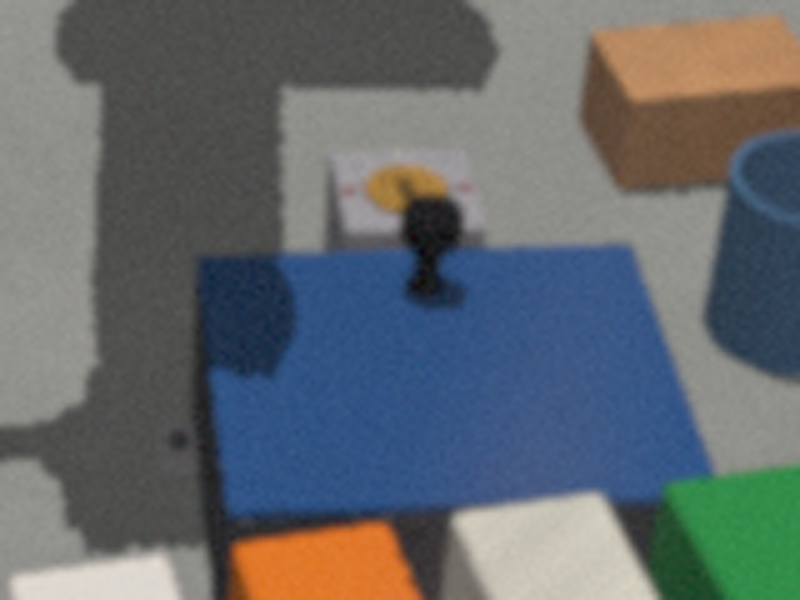

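View pics/t2z.png

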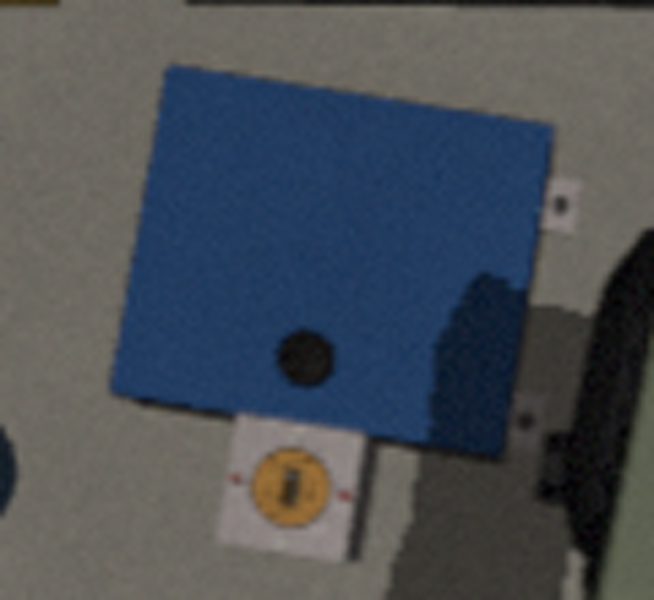

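```bash
cat > fit.py <<'E'
from h import *
from scipy.optimize import least_squares
np.set_printoptions(precision=4,suppress=True)
import pickle
t=grab_frame("top"); s=grab_frame("scene"); pickle.dump((t,s),open("f.pkl","wb"))
def hsv(f): return cv2.cvtColor(f["img"],cv2.COLOR_RGB2HSV).astype(int)
def blue(f,roi):
    h=hsv(f); m=((h[...,0]>100)&(h[...,0]<125)&(h[...,1]>140)).astype(np.uint8); M=np.zeros_like(m); a,b,c,d=roi; M[a:b,c:d]=m[a:b,c:d]
    n,l,st,_=cv2.connectedComponentsWithStats(M); k=1+np.argmax(st[1:,4]); return (l==k).astype(np.uint8)
mt=blue(t,(135,225,230,335))
cs=max(cv2.findContours(mt,0,cv2.CHAIN_APPROX_NONE)[0],key=len)[:,0].astype(float)
ro=np.array([atz(t,c,.096)[:2] for c in cs],np.float32)
R=cv2.minAreaRect(ro); print("lid rect",R)
h=hsv(t); roi=h[205:232,258:292]; m=(roi[...,0]>10)&(roi[...,0]<28)&(roi[...,1]>110)
ys,xs=np.nonzero(m); e=cv2.minAreaRect(np.column_stack([xs,ys]).astype(np.float32)); print("brass n",m.sum(),"mean",xs.mean()+258,ys.mean()+205,e)
c=((xs.min()+xs.max())/2+258,(ys.min()+ys.max())/2+205); print(c, atz(t,c,.108),atz(t,(xs.mean()+258,ys.mean()+205),.108))
h=hsv(s); roi=h[175:205,365:400]; m=(roi[...,0]>10)&(roi[...,0]<28)&(roi[...,1]>110)
ys,xs=np.nonzero(m); print("scene brass",xs.min()+365,xs.max()+365,ys.min()+175,ys.max()+175)
r=tip_of("scene","lid_handle")[0]["centre"]; r2=tip_of("top","lid_handle")[0]["centre"]; print("knob",tri([ray(s,r),ray(t,r2)]))
# red heads
for f,nm,(a,b,cc,d) in((t,"t",(210,225,390,410)),(s,"s",(203,225,218,243))):
    h=hsv(f)[a:b,cc:d]; m=((h[...,0]<8)|(h[...,0]>172))&(h[...,1]>150)
    ys,xs=np.nonzero(m); print("red",nm,m.sum(),xs.mean()+cc,ys.mean()+a, xs.min()+cc,xs.max()+cc,ys.min()+a,ys.max()+a)
E
python3 fit.py
python3 - <<'E'
import cv2
cv2.imwrite("pics/tlock.png",0) if 0 else None
E
```

```text
lid rect ((0.6231573820114136, 0.13590726256370544), (0.1975177377462387, 0.16872677206993103), 81.37995910644531)
brass n 141 mean 272.8156028368794 218.88652482269504 ((14.5, 13.5), (13.0, 13.0), 90.0)
(np.float64(272.5), np.float64(218.5)) [0.5096 0.1549 0.108 ] [0.5086 0.1541 0.108 ]
scene brass 374 388 184 191
knob (array([0.5635, 0.1508, 0.1229]), [np.float64(0.003387494919800557), np.float64(0.003387494919800665)])fit.py:23: RuntimeWarning: Mean of empty slice.
  ys,xs=np.nonzero(m); print("red",nm,m.sum(),xs.mean()+cc,ys.mean()+a, xs.min()+cc,xs.max()+cc,ys.min()+a,ys.max()+a)
  ret = ret.dtype.type(ret / rcount)
Traceback (most recent call last):
  File "fit.py", line 23, in <module>
    ys,xs=np.nonzero(m); print("red",nm,m.sum(),xs.mean()+cc,ys.mean()+a, xs.min()+cc,xs.max()+cc,ys.min()+a,ys.max()+a)
                                                                          ~~~~~~^^
ValueError: zero-size array to reduction operation minimum which has no identity
```

```bash
cat > k.py <<'E'
from h import *
import pickle
np.set_printoptions(precision=4,suppress=True)
t,s=pickle.load(open("f.pkl","rb"))
print("knob",tri([ray(s,(386.4-.5,193.5)),ray(t,(275.5,195.2))]))
i0={n:cv2.cvtColor(cv2.imread(f"pics/{n}0.png"),cv2.COLOR_BGR2HSV).astype(int) for n in("top","scene")}
R={"red":lambda h:((h[...,0]<8)|(h[...,0]>172)),"yel":lambda h:(h[...,0]>20)&(h[...,0]<32),"grn":lambda h:(h[...,0]>50)&(h[...,0]<85)}
B={"red":((208,228,390,412),(200,222,218,243)),"yel":((205,225,410,432),(208,232,190,214)),"grn":((202,220,432,456),(216,240,160,187))}
C={}
for k in R:
    cc=[]
    for n,f,(a,b,c,d) in(("top",t,B[k][0]),("scene",s,B[k][1])):
        h=i0[n][a:b,c:d]; m=R[k](h)&(h[...,1]>130); ys,xs=np.nonzero(m); w=h[...,1][m]
        cc.append((np.average(xs,weights=w)+c,np.average(ys,weights=w)+a)); 
        print(k,n,m.sum(),cc[-1])
    C[k]=cc; print(k,tri([ray(t,cc[0]),ray(s,cc[1])]))
    print("   top at .09",atz(t,cc[0],.090)," scene at .082",atz(s,cc[1],.082))
E
python3 k.py
```

```text
knob (array([0.5704, 0.1454, 0.1303]), [np.float64(2.3636757662738554e-05), np.float64(2.3636757662869895e-05)])
red top 50 (np.float64(400.7037423121026), np.float64(218.37131241530284))
red scene 152 (np.float64(230.02017127892987), np.float64(215.25072545827732))
red (array([ 0.5139, -0.1953,  0.0789]), [np.float64(0.0012230004570821555), np.float64(0.0012230004570821398)])
   top at .09 [ 0.5133 -0.1942  0.09  ]  scene at .082 [ 0.5182 -0.194   0.082 ]
yel top 42 (np.float64(421.68668764536875), np.float64(214.46723217950472))
yel scene 168 (np.float64(202.7077730403411), np.float64(221.61134798294523))
yel (array([ 0.525 , -0.2544,  0.0793]), [np.float64(0.0009038355448407206), np.float64(0.0009038355448407897)])
   top at .09 [ 0.5245 -0.2524  0.09  ]  scene at .082 [ 0.5288 -0.2531  0.082 ]
grn top 29 (np.float64(442.180618744313), np.float64(210.66219290263876))
grn scene 130 (np.float64(174.59502239920357), np.float64(228.144449975112))
grn (array([ 0.536 , -0.3129,  0.0795]), [np.float64(0.0003437722418195718), np.float64(0.0003437722418197)])
   top at .09 [ 0.5354 -0.3098  0.09  ]  scene at .082 [ 0.5393 -0.312   0.082 ]
```

Run:
```python
from h import *
np.set_printoptions(precision=4,suppress=True)
let_go(); r=down(np.radians(10.6)); p=np.array([.5135,-.1948])
movep([*p,.17],r)
h=move_l([*p,.063],.12,until_force=10); st=get_state(); print(h,st["position"],st["contact_force"],st["clock"])
s=grab_frame("scene");save(s,"s3.png")
cv2.imwrite("pics/s3z.png",cv2.resize(cv2.imread("pics/s3.png")[150:270,150:310],(800,600),interpolation=cv2.INTER_CUBIC))
```

```text
False [ 0.5142 -0.195   0.0638] [0.0763 0.1049 0.4821] 13.925
```

View pics/s3z.png

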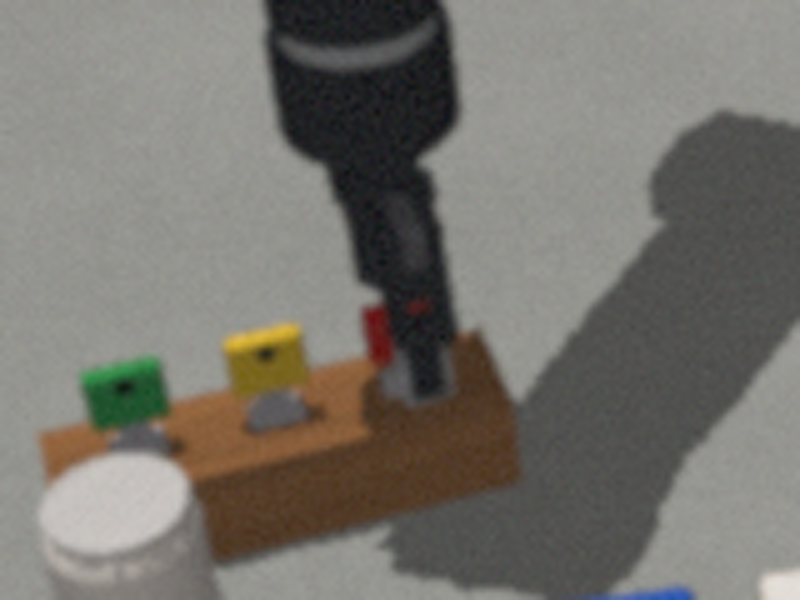

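Run:
```python
from h import *
np.set_printoptions(precision=4,suppress=True)
grab(80); st=get_state(); print(st["finger_gap"],st["position"],st["contact_force"],st["clock"])
p=st["position"]
move_l([p[0],p[1],.20],.12)
st=get_state(); print(st["finger_gap"],st["contact_force"],st["position"])
s=grab_frame("scene");save(s,"s4.png"); t=grab_frame("top");save(t,"t4.png")
cv2.imwrite("pics/s4z.png",cv2.resize(cv2.imread("pics/s4.png")[130:250,150:310],(800,600),interpolation=cv2.INTER_CUBIC))
print(tip_of("scene","key_shoulder")[:1],tip_of("scene","key_red_bow")[:1])
```

```text
0.10323250951012963 [ 0.5137 -0.1948  0.063 ] [-0.4206  0.0074 -0.4509] 14.6583
0.10677156408221491 [ 0.1416 -0.1397 -0.3018] [ 0.5131 -0.1946  0.1991]
[{'centre': [225.8, 179.2], 'score': 0.72}] [{'centre': [225.4, 177.9], 'score': 0.72}]
```

View pics/s4z.png

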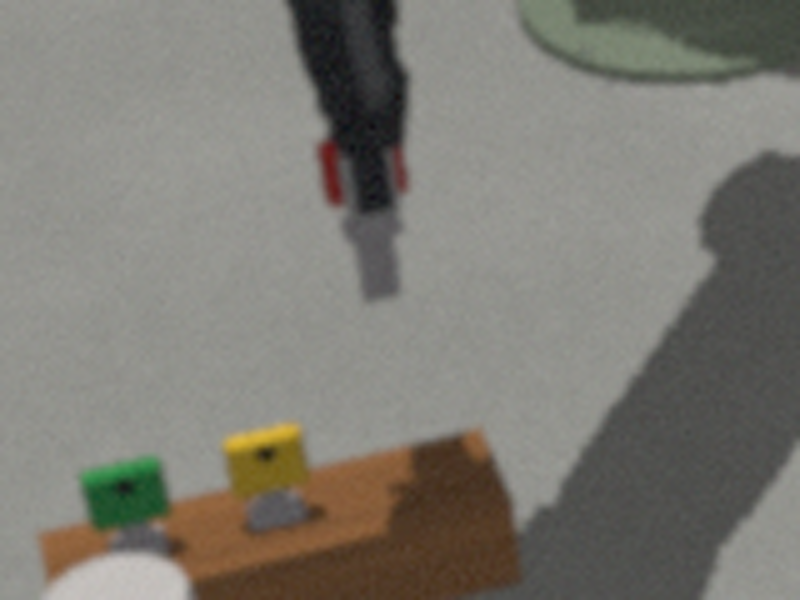

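Run:
```python
from h import *
import pickle
np.set_printoptions(precision=2,suppress=True)
t,s=pickle.load(open("f.pkl","rb"))
print("tip pred",proj(s,[[.5131,-.1946,.152],[.5131,-.1946,.218]]))
yaw=np.radians(-8.6);ux=np.array([np.cos(yaw),np.sin(yaw),0]); uy=np.array([-ux[1],ux[0],0])
L=np.array([.508,.1538,.108])
pts=[L,*[L+np.array([0,0,-.002])+a*.032*ux+b*.032*uy for a,b in((1,-1),(1,1),(-1,1),(-1,-1))]]
pts+= [L+.016*uy*k for k in(-1,1)]
a=proj(s,pts); print("scene",a); print("zoom",(a-[300,150])*5+2)
b=proj(t,pts);print("top zoom",(b-[220,130])*5.45+2.2)
for n,f,pp,o,k in(("s",s,a,(355,165),12),("t",t,b,(250,200),14)):
    im=cv2.cvtColor(f["img"],cv2.COLOR_RGB2BGR)[o[1]:o[1]+40,o[0]:o[0]+50]; im=cv2.resize(im,None,fx=k,fy=k,interpolation=cv2.INTER_CUBIC)
    for q in pp: cv2.circle(im,tuple(int(x) for x in (q-np.array(o)+.5)*k),3,(0,255,0),-1)
    cv2.imwrite(f"pics/ov_{n}.png",im)
```

```text
tip pred [[225.76 188.22]
 [221.81 162.  ]]
scene [[380.49 185.2 ]
 [368.44 194.48]
 [396.48 193.68]
 [391.85 177.75]
 [365.05 178.46]
 [373.63 185.39]
 [387.35 185.01]]
zoom [[404.47 178.02]
 [344.22 224.39]
 [484.42 220.41]
 [461.23 140.73]
 [327.25 144.31]
 [370.15 178.96]
 [438.74 177.07]]
top zoom [[290.56 487.8 ]
 [365.44 434.27]
 [238.11 413.9 ]
 [216.53 541.69]
 [344.31 562.34]
 [322.53 492.94]
 [258.62 482.66]]
```

View pics/ov_s.png

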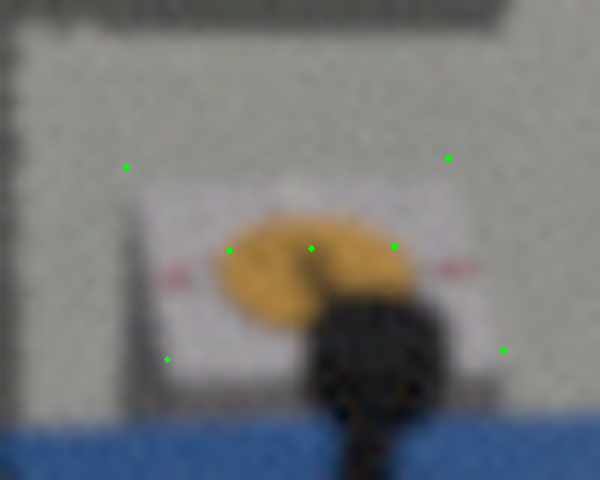

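View pics/ov_t.png

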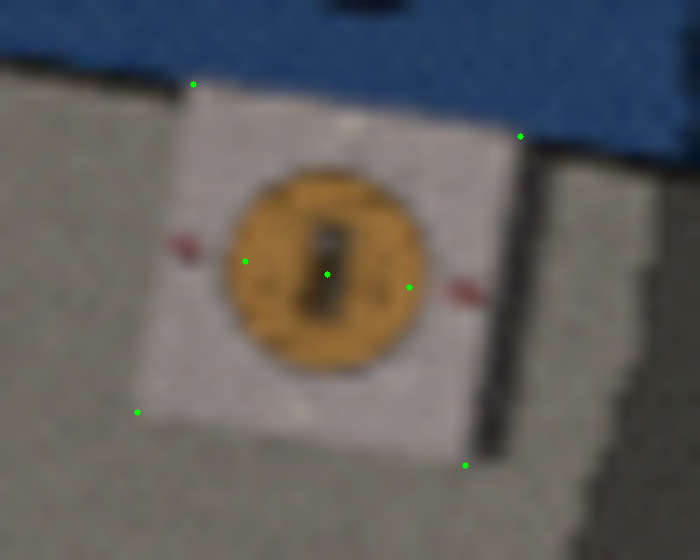

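Run:
```python
from h import *
np.set_printoptions(precision=4,suppress=True)
p=get_state()["position"]; move_l([p[0],p[1],.23],.15)
r=down(np.radians(81.4)); L=[.5093,.1538]
movep([*L,.225],r)
move_l([*L,.165],.1,until_force=8)
st=get_state(); print(st["finger_gap"],st["contact_force"],st["position"],st["clock"])
s=grab_frame("scene");save(s,"s5.png"); t=grab_frame("top");save(t,"t5.png")
cv2.imwrite("pics/s5z.png",cv2.resize(cv2.imread("pics/s5.png")[130:220,340:440],(660,600),interpolation=cv2.INTER_CUBIC))
```

```text
0.10024981892206902 [0.458  0.1455 0.3472] [0.5098 0.1536 0.1654] 18.5583
```

View pics/s5z.png

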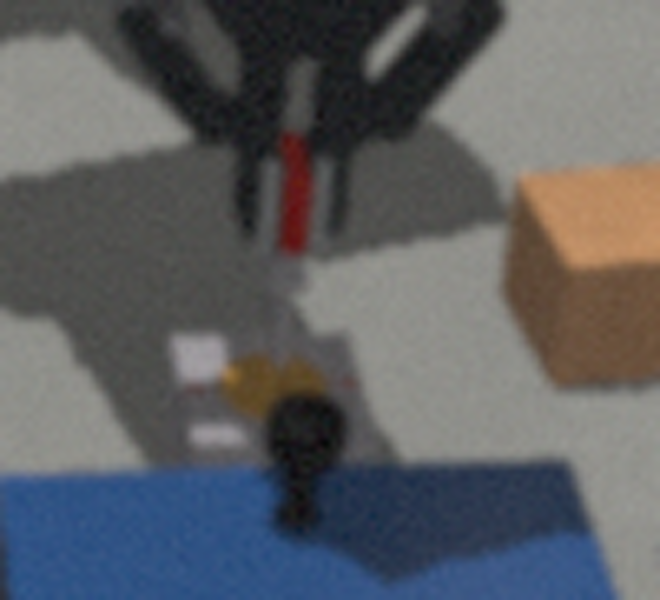

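View pics/t5.png

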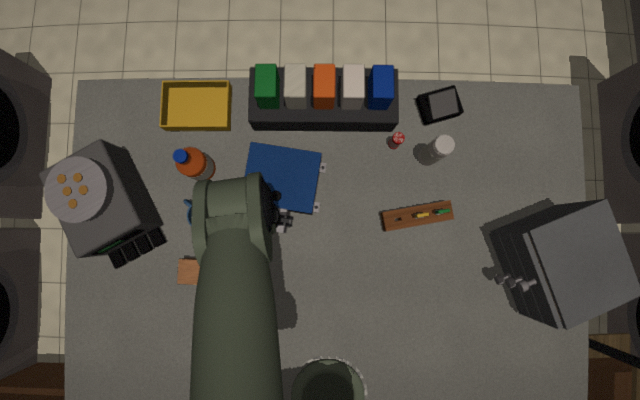

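Run:
```python
from h import *
import pickle
t,s=pickle.load(open("f.pkl","rb"))
p=[[.5098,.1536,z] for z in(.118,.135,.152,.184,.199)]
a=proj(s,p);print(a)
im=cv2.imread("pics/s5.png")[145:200,355:405]
im=cv2.resize(im,None,fx=11,fy=11,interpolation=cv2.INTER_CUBIC); im=cv2.convertScaleAbs(im,alpha=1.6,beta=-20)
for q in a: cv2.circle(im,tuple(int(x) for x in (q-np.array([355,145])+.5)*11),3,(0,255,0),-1)
cv2.imwrite("pics/s5y.png",im)
```

```text
[[380.96542945 182.1056161 ]
 [381.5294376  175.98208272]
 [382.10423281 169.74081019]
 [383.21656265 157.66106488]
 [383.75212013 151.84414635]]
```

View pics/s5y.png

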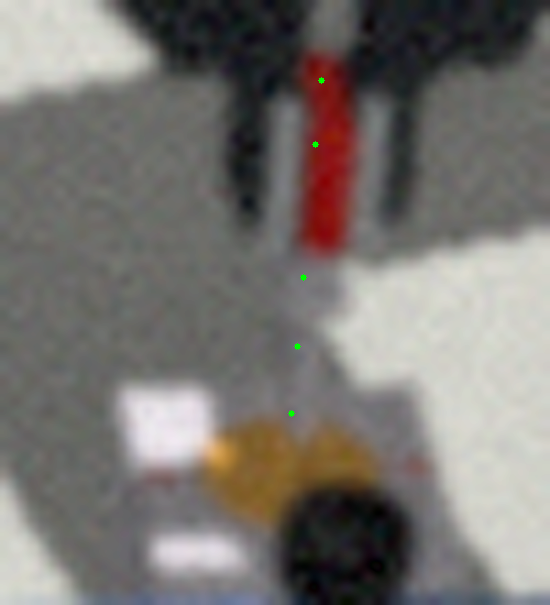

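```bash
cat >> h.py <<'E'
def ins(z,psi=81.4,v=.03,F=6,xy=None):
    st=get_state(); xy=st["position"][:2] if xy is None else xy
    h=move_l([*xy,z],v,rot=down(np.radians(psi)),until_force=F); st=get_state()
    print(h,st["position"],"F",st["contact_force"],"M",st["wrist_torque"],round(st["clock"],2),round(st["finger_gap"],3)); return h,st
E
python3 - <<'E'
from h import *
np.set_printoptions(precision=4,suppress=True)
ins(.147,xy=(.5093,.1538),F=6)
E
```

```text
False [0.5092 0.1538 0.1469] F [-0.3635 -0.3891  0.1583] M [-0.0567 -0.0338  0.0252] 19.41 0.106
```

Run:
```python
from h import *
np.set_printoptions(precision=4,suppress=True)
ins(.119,xy=(.5093,.1538),F=22,v=.02)
```

```text
False [0.5101 0.154  0.1208] F [-4.9023 -2.9524 16.0396] M [-0.5986  0.9475 -0.1131] 20.96 0.104
```

Run:
```python
from h import *
np.set_printoptions(precision=4,suppress=True)
for a in(4,-4,0): ins(.1185,psi=81.4+a,xy=(.5093,.1538),F=30,v=.03)
s=grab_frame("scene");save(s,"s6.png")
im=cv2.imread("pics/s6.png")[145:200,355:405]
cv2.imwrite("pics/s6z.png",cv2.convertScaleAbs(cv2.resize(im,None,fx=11,fy=11,interpolation=cv2.INTER_CUBIC),alpha=1.6,beta=-20))
```

```text
False [0.5103 0.1539 0.1208] F [-5.6766 -2.6442 19.5817] M [-0.7015  1.0969 -0.1426] 21.21 0.107
False [0.5107 0.154  0.1208] F [-4.3011 -2.9721 17.3908] M [-0.6524  0.8054 -0.0112] 21.5 0.106
False [0.5107 0.154  0.1208] F [-3.4105 -3.262  17.9242] M [-0.6172  0.8629  0.0028] 21.75 0.105
```

View pics/s6z.png

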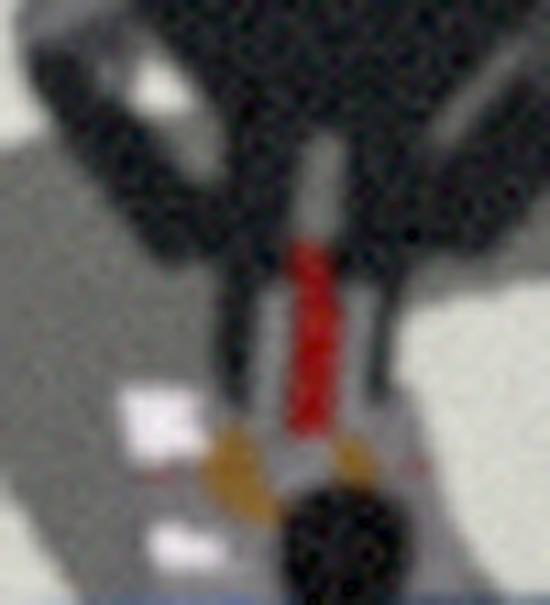

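Run:
```python
from h import *
np.set_printoptions(precision=3,suppress=True)
for a in np.arange(71.4,-9,-10):
    h,st=ins(.1195,psi=a,xy=(.5103,.1540),F=35,v=.03)
    R=Rn.from_rotvec(st["eef_rot"]).as_matrix(); print("   psi",a,np.degrees(np.arctan2(R[1,0],R[0,0])).round(2))
    if np.linalg.norm(st["contact_force"])>40 or abs(st["wrist_torque"][2])>.6: break
```

```text
False [0.511 0.154 0.121] F [-2.55  -3.489 12.414] M [-0.745  0.688  0.018] 22.12 0.106
   psi 71.4 71.4
False [0.511 0.154 0.121] F [-2.658 -2.038 11.868] M [-0.714  0.687  0.011] 22.45 0.107
   psi 61.400000000000006 61.4
False [0.511 0.154 0.121] F [-2.015 -3.186 12.267] M [-0.789  0.654  0.083] 22.77 0.106
   psi 51.400000000000006 51.4
False [0.511 0.154 0.121] F [-3.085 -3.484 12.153] M [-0.906  0.766  0.053] 23.1 0.107
   psi 41.400000000000006 41.39
False [0.511 0.154 0.121] F [-3.549 -3.918 13.111] M [-0.88   0.884  0.06 ] 23.43 0.103
   psi 31.400000000000006 31.4
False [0.511 0.154 0.121] F [-4.04  -3.422 13.073] M [-0.898  0.852  0.054] 23.75 0.105
   psi 21.400000000000006 21.4
False [0.511 0.154 0.121] F [-2.355 -4.274 13.009] M [-0.891  0.875  0.117] 24.07 0.109
   psi 11.400000000000006 11.4
False [0.511 0.154 0.121] F [-4.254 -4.487 12.738] M [-0.893  0.857  0.079] 24.4 0.103
   psi 1.4000000000000057 1.4
False [0.511 0.154 0.121] F [-3.202 -3.681 13.615] M [-0.897  0.765  0.086] 24.73 0.108
   psi -8.599999999999994 -8.6
```

Run:
```python
from h import *
np.set_printoptions(precision=3,suppress=True)
for a in np.arange(-10.6,-33,-2):
    h,st=ins(.1195,psi=a,xy=(.5103,.1540),F=35,v=.03); print("  ",a)
    if st["wrist_torque"][2]>.45: break
for c in("scene","top"):
    f=grab_frame(c);save(f,c[0]+"7.png")
im=cv2.imread("pics/s7.png")[130:230,340:440]
cv2.imwrite("pics/s7z.png",cv2.convertScaleAbs(cv2.resize(im,None,fx=6,fy=6,interpolation=cv2.INTER_CUBIC),alpha=1.4,beta=-10))
```

```text
False [0.511 0.154 0.121] F [-3.257 -2.991 13.53 ] M [-0.933  0.833  0.055] 24.98 0.108
   -10.6
False [0.511 0.154 0.121] F [-2.472 -3.623 13.299] M [-0.919  0.869  0.169] 25.23 0.105
   -12.6
False [0.511 0.154 0.121] F [-3.382 -4.429 13.358] M [-0.898  0.828  0.152] 25.48 0.104
   -14.6
False [0.511 0.154 0.121] F [-3.943 -3.115 12.654] M [-0.89   0.772  0.172] 25.73 0.109
   -16.6
False [0.511 0.154 0.121] F [-3.537 -3.664 13.053] M [-0.882  0.814  0.158] 25.98 0.105
   -18.6
False [0.511 0.154 0.121] F [-4.983 -4.888 11.967] M [-0.888  0.778  0.415] 26.23 0.103
   -20.6
False [0.511 0.154 0.121] F [-3.952 -4.078 13.073] M [-0.9    0.783  0.805] 26.48 0.105
   -22.6
```

View pics/s7z.png

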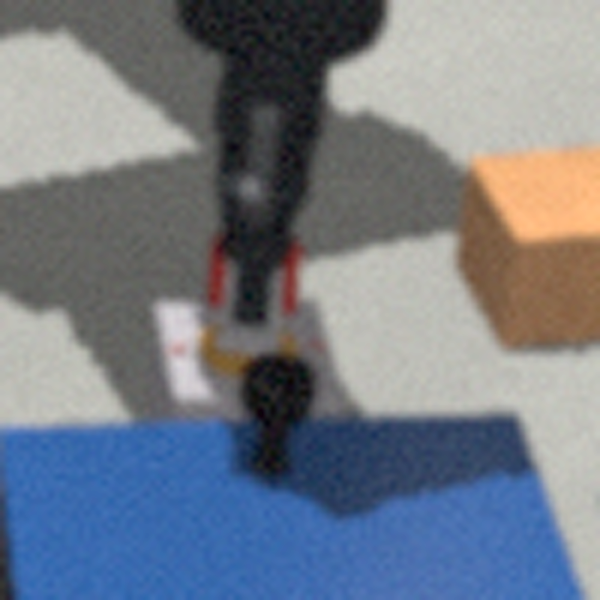

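Run:
```python
from h import *
np.set_printoptions(precision=4,suppress=True)
sleep(1.0)
st=get_state(); print(st["position"],st["contact_force"],st["wrist_torque"],st["finger_gap"],st["clock"])
f=grab_frame("top");save(f,"t8.png");s=grab_frame("scene")
for n in("lid_handle","key_red_bow","key_shoulder"): 
    r=tip_of("scene",n); print(n,r[:1])
```

```text
[0.5108 0.1538 0.1209] [-2.6652 -3.5051 13.2051] [-0.8963  0.7432  0.8305] 0.10623952440861839 27.575
lid_handle [{'centre': [388.1, 196.0], 'score': 0.91}]
key_red_bow [{'centre': [378.0, 175.0], 'score': 0.52}]
key_shoulder [{'centre': [380.2, 188.5], 'score': 0.42}]
```

View pics/t7.png

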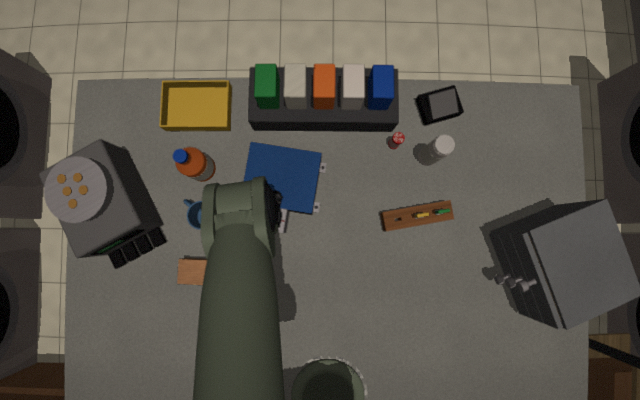

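```bash
python3 -c "
from cell import *
print(sign_off())"
```

```text
the job is handed in; nothing more can be done
None
```

I shut the blue lid, then pushed the red key into the lock until it was home. I turned it clockwise to the stop and handed the job in at about 27.6 s, still gripping it at 80 N and holding it turned. `sign_off()` reported no verdict.

- **Lid:** it reads as shut. From two views the knob's height measured 130 mm, against 131 mm expected for a shut lid. The lid's outline matched the box in the top view.
- **Key home:** the tool stopped firmly at 120.8 mm, where 121 mm was expected, under 16 to 20 N. Rocking the key ±4° did not change that. It was still at 120.9 mm with about 13 N downward at the end.
- **Turn:** past the nominal quarter turn the torque stayed near 0.15 N m, from the return spring and the key's play in the slot. It then rose to 0.8 N m about 14° further on, which I took as the stop. Position, torque and grip were unchanged after a 1 s wait.
- **Other things:** in the last top picture the other keys and everything else in view stand where they were. The mug and carton were partly hidden by the arm.

**Checks that disagreed or were weak:**
- The network's first knob estimate was off by about 8 mm, so I used my own pixel reading.
- The scene camera draws things about 2 pixels too low, for both the key and the lock. I allowed for that.
- The plug's angle could not be seen under the gripper at the end, so the full quarter turn rests on the tool angle and the torque rise.

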